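# Set out the brass bushes by size

## Robot

A 6-joint arm with a two-finger parallel gripper is mounted at the origin on a cart in front of the work surface, level with it; the furniture and walls round the work are solid. World frame = base frame: x ahead of the robot, y to its left, z up, the work surface at z = 0. Lengths are in m, angles in rad, forces in N, time in s.
With the tool pointing down it reaches from about 0.35 to 0.775 m from the base axis. Payload 7.3 kg.
Tool frame: the origin (TCP) lies on the mounting face of the last link; the fingertips stand 178 mm ahead of it and the grasp point (between the pads) lies 159 mm ahead of it (robot.grip_depth is the distance from the TCP to the grasp point, in m); z points along the fingers, y is the line along which they close (so a half turn about z gives the same grasp; the last joint's range is limited). The gripper opens to 92 mm and grips with 3 to 60 N. Pads are 19 mm wide; open, the fingers measure 130 mm over their backs; the gripper's body (75 mm by 190 mm) begins 47 mm behind the grasp point.
Start: joints at [-1.296, 0.342, 1.524, -0, 1.275, -0.146], TCP at [0.214, -0.479, 0.405] pointing down, gripper open.
Joint ranges: [-2.53, 2.53], [-0.77, 2.02], [0.04, 2.7], [-1, 4.14], [0.28, 2.66], [-3.11, 3.11]. Speed limits (rad/s): [2.57, 2.57, 3.14, 3.14, 3.14, 3.14].

## Interface

Orientations are given as [roll, pitch, yaw] about the fixed x, y, z axes, in that order (R = Rz(yaw) Ry(pitch) Rx(roll)).
In Python, from cell import observe, cams, robot, models gives the robot as it stands.
- The arm moves only by the shell command python3 -m jog 'ROWS' [FORCE]. ROWS is JSON, a list of rows, each a list of 3 entries, a list of its own where there are three numbers: the shift along the tool's x, y, z each as a share of 0.4 m, from -1 to 1, then the turn about the tool's z as a share of pi rad, from -1 to 1, then the closure, from 0 (fully open) to 1 (shut). In form: [[[x, y, z], turn, jaw], ...]. A call has 1 to 12 rows; each row is the pose to reach, as a shift and turn from the pose commanded when the call began, along the tool's axes at that moment, turning the shorter way round; what a row does not reach only later rows make up. A row lasts 1/8 s, in which the tool goes at most 62.5 mm and 10.7 degrees, less where a joint would pass 70% of its speed; a pose out of reach is approached as far as the arm can. A call with a number of a shift or a turn outside -1 to 1 is refused whole. A call with a gripper value outside its range is refused whole. The fingers move at their own pace and stop on an object; FORCE is the grip in N (left out, the last holds). Time passes only in rows, so rows that repeat a pose let the fingers close. It gives the time, the measured TCP pose, the force, the opening and the grip force at its end, in the units of the state.
- observe(): the state, without advancing time (a new reading comes with each control period).
- cams.read_camera(name): name is "scene" or "side" or "wrist"; returns the picture (384x512x3 uint8, red, green, blue); there is no depth.
- cams.camera_model(name): a dict with "camera_matrix" (3x3 intrinsics, pixels), "pose" (4x4, takes a point from camera to world coordinates). Camera axes: x right, y down, z forward; pixel columns grow to the right and rows downward; lengths in m; the calibration is good to about 2 mm. A picture is of the moment at which its call begins: read the wrist's pose just before it. camera_model takes no time and is no camera call; for the wrist camera it gives the pose at the moment of the call.
- robot.hand_in(): hands the job in; it is judged then, once.
Trained networks look in the newest picture that a camera, given by its name, has taken for a name from the list of things; names that differ only in an ending like _2 or _b are one class to them, and where a whole thing is asked for, a point or a joint stands for the part that bears it (a point fixed in the world has none). Each returns a list of dicts, best first, with "confidence" (0 to 1); they miss things now and then, are a little off and sometimes report something else, mostly with a low value. They report only what shows in the picture. A call takes as long as a camera call. They do not tell look-alikes from the thing itself.
- models.find_in(target, camera): "position" ([x, y, z] in m, in world coordinates, good to about 4 mm: the middle of the surface that is visible of it).
- models.pinpoint(target, camera): "position" ([x, y, z] in m, in world coordinates, good to about 4 mm: a listed point, or the origin of a listed thing).
The state is a dict: "time": time; "qpos": joint angles; "qvel": joint speeds; "joint_efforts": joint torques, N m; "tool_pos": TCP position; "tool_rot": TCP orientation; "contact_force": force on the tool from outside, world axes, zero at the start; "torque": the same for the moment, N m; "opening": finger opening in m; "grip_force": force on a finger pad.
Only numpy, scipy, OpenCV 4.12 (cv2) and the standard library are available. Lean on these libraries where they do the work, as an engineer would, in place of code of your own. Each camera call takes 0.05 s, during which the arm holds its last target. There are 200 camera calls.

## Task

Line up the four brass bushes on the pale row board, standing one on each ringed mark in order of diameter, with the smallest at the end where the bench dog stands. One bush is shut in the wooden pen by the small tin: move the tin aside, take that bush out, and stand the tin back on its ring in front of the pen's mouth.

Things in the scene. Friction and masses are not known exactly. Their poses are not given: they have to be found in the camera images.
- bush_a: plain brass bush standing upright: a short tube, outside diameter 28 mm, 26 mm high, hole through it 18 mm wide; origin at the centre of its underside, z up along its axis; at the start it stands on the bench or in the pen
- bush_b: plain brass bush standing upright: a short tube, outside diameter 36 mm, 34 mm high, hole through it 25 mm wide; origin at the centre of its underside, z up along its axis; at the start it stands on the bench or in the pen
- bush_c: plain brass bush standing upright: a short tube, outside diameter 44 mm, 42 mm high, hole through it 32 mm wide; origin at the centre of its underside, z up along its axis; at the start it stands on the bench or in the pen
- bush_d: plain brass bush standing upright: a short tube, outside diameter 52 mm, 50 mm high, hole through it 39 mm wide; origin at the centre of its underside, z up along its axis; at the start it stands on the bench or in the pen
- tin: small closed round metal tin, 62 mm diameter, 60 mm high, origin at the centre of its underside, z up; it stands on the bench in front of the pen's mouth and is loose. The bench ends at world y = -400 mm, to its right; the bench between it and the next bush to its left is free
- pen: fixed U of wooden battens on the bench, no floor, 34 mm high, 12 mm thick, 64 mm clear between the sides; origin on the bench where the bush starts; -x is the open mouth; sides run from x = -32 to +72 mm, inner face of the rear at x = +60 mm. Dark ring drawn on the bench for the tin: 69 mm diameter, centre x = -65 mm, y = 0; the tin there stands a few mm from the bush.
- row_board: fixed flat pale wooden board, 66 x 280 x 12 mm; origin at the centre of its underside, length along its y, top at z = 12 mm; four equal dark rings of 60 mm diameter with a centre dot are drawn on its top, centred on x = 0 and y = -105, -35, +35, +105 mm
- bench_dog: fixed wooden bench dog (a turned peg with a thicker head), 24 mm diameter, 70 mm high, standing upright on the bench just past one end of the row board; origin at the centre of its underside. It marks the end of the row for the smallest bush; a flat steel ring lies past the other end
Mind the look-alikes: they are no part of the job. Leave any blue or red look-alike of the bush_d alone.

How it is judged:
On the way, in this order (a step that is already met when the one before it is completed fails the run):
1. the tin is moved aside while a bush is still in the pen (horizontal distance between tin and pen above 0.085 m and horizontal distance between any of bush_a, bush_b, bush_c, bush_d and pen below 0.02 m), for 0.2 s.
2. no bush is left in the pen (horizontal distance between each of bush_a, bush_b, bush_c, bush_d and pen above 0.08 m), for 0.2 s.
At the end, for the whole second after the job is handed in: each bush stands upright on the row board within 13 mm (along and across) of its mark, diameters growing from the bench dog's end; the tin stands upright on the bench within 15 mm (along and across) of the centre of its ring in front of the pen; all at rest (((y of bench_dog in the frame of row_board above 0 m and y of bush_a in the frame of row_board between 0.092 and 0.118 m and y of bush_b in the frame of row_board between 0.022 and 0.048 m and y of bush_c in the frame of row_board between -0.048 and -0.022 m and y of bush_d in the frame of row_board between -0.118 and -0.092 m) or (y of bench_dog in the frame of row_board below 0 m and y of bush_a in the frame of row_board between -0.118 and -0.092 m and y of bush_b in the frame of row_board between -0.048 and -0.022 m and y of bush_c in the frame of row_board between 0.022 and 0.048 m and y of bush_d in the frame of row_board between 0.092 and 0.118 m)) and x of bush_a in the frame of row_board between -0.013 and 0.013 m and z of bush_a in the frame of row_board between 0.008 and 0.016 m and angle between each of bush_a, bush_b, bush_c, bush_d, tin's own z axis and vertical below 0.1 rad and linear speed of each of bush_a, bush_b, bush_c, bush_d, tin below 0.02 m/s and x of bush_b in the frame of row_board between -0.013 and 0.013 m and z of bush_b in the frame of row_board between 0.008 and 0.016 m and x of bush_c in the frame of row_board between -0.013 and 0.013 m and z of bush_c in the frame of row_board between 0.008 and 0.016 m and x of bush_d in the frame of row_board between -0.013 and 0.013 m and z of bush_d in the frame of row_board between 0.008 and 0.016 m and x of tin in the frame of pen between -0.08 and -0.05 m and y of tin in the frame of pen between -0.015 and 0.015 m and height (world z) of tin below 0.006 m); the robot touches nothing.
It fails at once if the tin is tipped over (angle between tin's own z axis and vertical above 0.7 rad).
It also fails if it takes over 144 s, if anything falls off the work surface, if the arm or the gripper's body presses on something with over 40 N, if the wrist force passes 120 N, or if a joint passes its speed limit or range.

## Working session

There is one attempt and no reset: what is moved stays moved. The work goes in short steps, Python scripts to look and compute and a shell command to move; the robot and the scene stay as the last step left them, time stands still between calls to the robot, and variables do not carry over. Pictures are saved under pics/ and viewed, at most 14 in all, crops included, and the job is handed in when it is done.

```bash
mkdir -p pics; ls
python3 - <<'E'
from cell import observe,cams,robot,models
import cv2,numpy as np
s=observe();print(s['time'],s['tool_pos'],s['tool_rot'],s['opening'])
for c in("scene","side"):
    im=cams.read_camera(c);cv2.imwrite(f"pics/{c}0.png",im[:,:,::-1])
    print(c,np.round(cams.camera_model(c)['pose'],3).tolist())
    for t in("bush_a","tin","pen","row_board","bench_dog"):
        print(c,t,[(np.round(d['position'],3).tolist(),round(d['confidence'],2)) for d in models.pinpoint(t,c)][:8])
a=cv2.imread("pics/scene0.png");b=cv2.imread("pics/side0.png")
cv2.imwrite("pics/both0.png",cv2.resize(np.vstack([a,b]),None,fx=.78,fy=.78))
cv2.imwrite("pics/s0big.png",cv2.resize(a,(800,600)))
E
```

```text
pics
0.0 [ 0.21444977 -0.47906866  0.40401388] [-3.14000469e+00 -2.27621359e-04  4.20831806e-01] 0.09183491369392177
scene [[-0.663, -0.546, 0.511, -0.016], [-0.748, 0.475, -0.463, 0.481], [0.01, -0.69, -0.724, 0.736], [0.0, 0.0, 0.0, 1.0]]
scene bush_a [([0.414, 0.36, -0.003], 0.94), ([0.442, 0.136, -0.0], 0.92), ([0.536, 0.358, -0.009], 0.79), ([0.44, -0.035, -0.0], 0.66), ([0.517, -0.298, 0.003], 0.57), ([0.453, 0.257, 0.0], 0.55)]
scene tin [([0.45, -0.308, -0.001], 0.86)]
scene pen [([0.516, -0.297, -0.0], 0.93), ([0.582, -0.136, 0.003], 0.24)]
scene row_board []
scene bench_dog [([0.58, -0.136, 0.005], 0.7)]
side [[0.999, 0.037, -0.018, 0.519], [0.041, -0.801, 0.597, -0.629], [0.007, -0.597, -0.802, 0.936], [0.0, 0.0, 0.0, 1.0]]
side bush_a [([0.532, 0.357, -0.003], 0.96), ([0.412, 0.359, 0.005], 0.87), ([0.516, -0.289, -0.001], 0.85), ([0.44, -0.036, -0.007], 0.81), ([0.441, 0.133, -0.0], 0.54), ([0.455, 0.257, 0.002], 0.45)]
side tin [([0.446, -0.307, -0.002], 0.97)]
side pen [([0.514, -0.295, -0.002], 0.75), ([0.439, -0.032, -0.006], 0.31)]
side row_board [([0.571, 0.032, -0.004], 0.7)]
side bench_dog [([0.583, -0.135, 0.001], 0.76), ([0.571, 0.034, -0.006], 0.33)]
```

View pics/s0big.png

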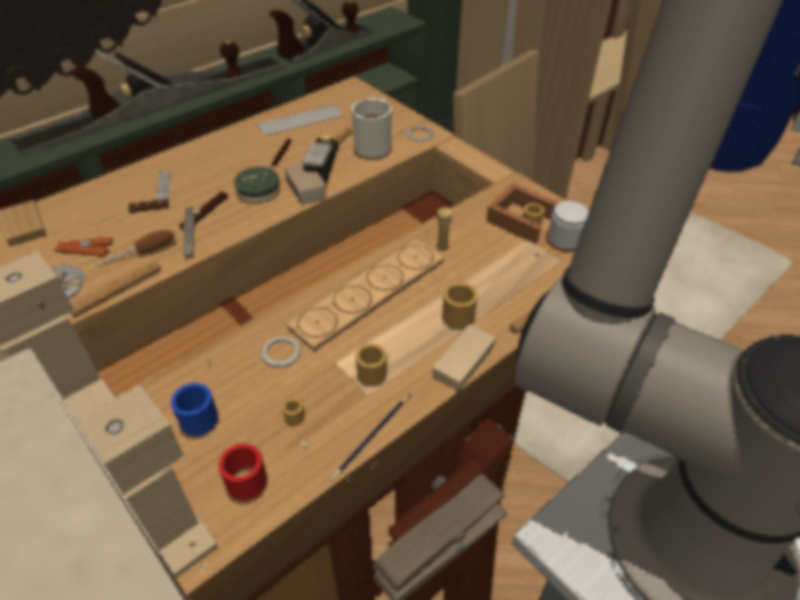

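View pics/side0.png

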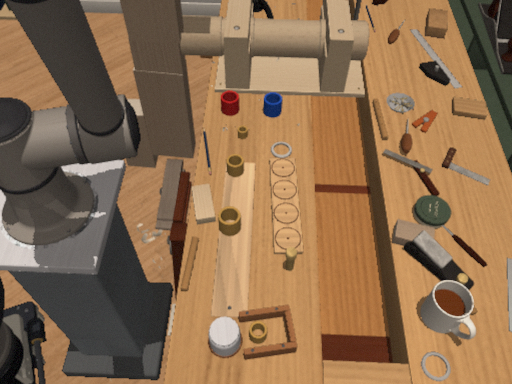

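The side picture shows the row board with rings at about (284,168)–(288,239), the dog at (290,257) and the steel ring at (282,150). The tin is at (225,337). The brass look-alike candidates are the bushes at (230,221), (235,166), (242,132) and (258,332), the last one in the pen. Red (230,103) and blue (272,104) are the decoys. One enlarged crop will confirm the sizes.

```bash
cat > h.py <<'E'
from cell import observe,cams,robot,models
import cv2,numpy as np
def w(cam,u,v,z=0.,M=None):
    m=M or cams.camera_model(cam);K=np.array(m['camera_matrix']);P=np.array(m['pose'])
    d=P[:3,:3]@np.linalg.solve(K,[u,v,1.]);o=P[:3,3];return (o+d*(z-o[2])/d[2])[:2].round(4)
def go(x,y,z,yawdeg):
    "shares to bring grasp point to x,y,z with tool yaw, from the present pose"
    s=observe();p=np.array(s['tool_pos']);t=s['tool_rot'][2]
    d=np.array([x,y,z+robot.grip_depth])-p
    dy=(np.radians(yawdeg)-t+np.pi)%(2*np.pi)-np.pi
    sh=[d[0]*np.cos(t)+d[1]*np.sin(t), d[0]*np.sin(t)-d[1]*np.cos(t), -d[2]]
    print('shares',np.round(np.array(sh)/.4,4).tolist(),'turn',round(-dy/np.pi,4),'t',s['time'])
E
python3 - <<'E'
from h import *
a=cv2.imread("pics/side0.png")
l=cv2.resize(a[120:270,195:325],None,fx=4,fy=4,interpolation=cv2.INTER_CUBIC)[:600]
r=cv2.resize(a[295:370,200:310],None,fx=4,fy=4,interpolation=cv2.INTER_CUBIC)
cv2.imwrite("pics/c1.png",l);cv2.imwrite("pics/c2.png",r)
for u,v in((315,250),(370,250),(380,250)):print(w('side',u,v))
for v,h in((221,.05),(166,.042),(132,.026)):pass
E
```

```text
[ 0.6427 -0.0909]
[ 0.7683 -0.0852]
[ 0.7911 -0.0842]
```

View pics/c1.png

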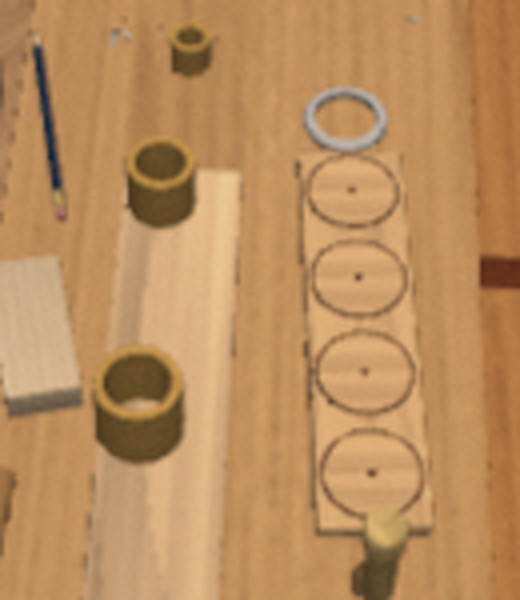

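View pics/c2.png

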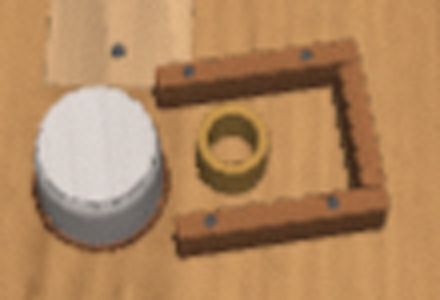

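The crops show d at (139,384), c at (161,165) and a at (192,39). The ring dots are at (351,190) to (372,473). In the pen crop, b is at (233,137) and the tin's lid at (98,134). The sizes fit the description, and the dog is at the low-y end of the board.

Run:
```python
from h import *
f=lambda x,y,z:w('side',195+x/4,120+y/4,z)
g=lambda x,y,z:w('side',200+x/4,295+y/4,z)
D=[f(x,y,.012) for x,y in((351,190),(358,277),(365,371),(372,473))]
print('dots',D)
print('d',f(139,384,.05),'w',f(181,384,.05)-f(96,384,.05),'c',f(161,165,.042),f(195,165,.042)-f(128,165,.042),'a',f(192,39,.026),f(212,39,.026)-f(172,39,.026))
print('b',g(233,137,.034),g(269,137,.034)-g(197,137,.034),'tin',g(98,134,.06))
p=[g(x,y,.034) for x,y in((158,72),(352,42),(385,200),(178,235))]
print('pen',p)
for i,j in((0,1),(3,2)):
    d=p[j]-p[i];print(np.degrees(np.arctan2(d[1],d[0])))
d=p[2]-p[1];print(np.degrees(np.arctan2(d[1],d[0]))+90)
```

```text
dots [array([0.5675, 0.14  ]), array([0.5721, 0.0705]), array([0.5764, 0.0006]), array([ 0.5804, -0.0698])]
d [ 0.446  -0.0401] w [0.0481 0.0022] c [0.4473 0.1297] [0.0418 0.002 ] a [0.4596 0.2548] [0.0268 0.0013]
b [ 0.5199 -0.2941] [0.0354 0.0015] tin [ 0.4553 -0.3051]
pen [array([ 0.4811, -0.2623]), array([ 0.5786, -0.242 ]), array([ 0.5943, -0.322 ]), array([ 0.4954, -0.343 ])]
11.761248697014528
11.987891627097202
11.103188917928946
```

Run:
```python
from h import *
go(.48,-.30,.20,11.7)
print(np.round(cams.camera_model('wrist')['pose'],3).tolist())
```

```text
shares [0.7889, -0.1378, 0.1138] turn 0.0689 t 0.6
[[0.408, -0.881, -0.239, 0.278], [-0.913, -0.393, -0.108, -0.451], [0.002, 0.262, -0.965, 0.385], [0.0, 0.0, 0.0, 1.0]]
```

```bash
python3 -m jog '[[[0.79,-0.138,0.114],0.069,0],[[0.79,-0.138,0.114],0.069,0],[[0.79,-0.138,0.114],0.069,0],[[0.79,-0.138,0.114],0.069,0],[[0.79,-0.138,0.114],0.069,0],[[0.79,-0.138,0.114],0.069,0],[[0.79,-0.138,0.114],0.069,0],[[0.79,-0.138,0.114],0.069,0]]' 40
python3 - <<'E'
from h import *
M=cams.camera_model('wrist');im=cams.read_camera('wrist')
cv2.imwrite("pics/w1.png",im[:,:,::-1]);np.save('w1.npy',np.array([0]));
import json;json.dump({k:np.array(M[k]).tolist() for k in('camera_matrix','pose')},open('w1.json','w'))
for t in("tin","pen","bush_b"):
  print(t,[(np.round(d['position'],4).tolist(),round(d['confidence'],2)) for d in models.pinpoint(t,'wrist')][:4])
E
```

```text
time: 1.6
tool_pos: [0.4794, -0.3008, 0.3594]
tool_rot: [3.141, 0.0, 0.203]
contact_force: [-0.1, 0.2, 0.4]
opening: 0.0915
grip_force: 0.0
tin [([0.4501, -0.3104, 0.0049], 0.74)]
pen []
bush_b [([0.4401, -0.0368, -0.0009], 0.67), ([0.5163, -0.3008, -0.0022], 0.6)]
```

View pics/w1.png

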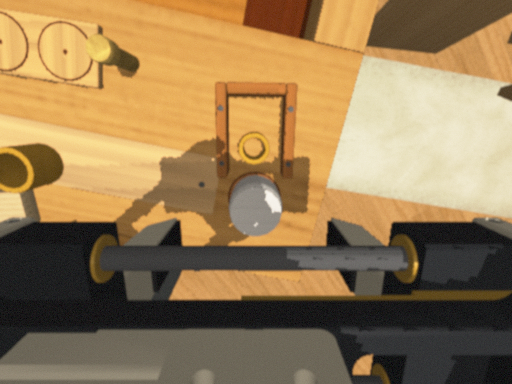

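The wrist picture shows the pen centred near column 256, b at (254,147), the tin's lid at about (255,207) and the first ring dot at (66,51).

Run:
```python
from h import *
import json;M=json.load(open('w1.json'))
g=lambda u,v,z:w('',u,v,z,M)
print('b',g(254,147,.034),'tin',g(255.5,208,.06),'dot',g(66,51,.012),'dog',g(100,47,.07))
a,b,c,d=[g(*p,.034) for p in((217,83),(297,83),(218,177),(293,177))]
for p,q in((c,a),(d,b)):
    e=a-c if p is c else b-d;print(np.degrees(np.arctan2(e[1],e[0])))
R=lambda t:np.array([[np.cos(t),-np.sin(t)],[np.sin(t),np.cos(t)]])
t=np.radians(11.7);print((a+b)/2,(c+d)/2,'origin from rear',(a+b)/2-R(t)@[.072,0],'mouth',(c+d)/2+R(t)@[.032,0])
go(.4515,-.308,.1,11.7)
```

```text
b [ 0.5179 -0.2946] tin [ 0.456  -0.3089] dot [ 0.5769 -0.0712] dog [ 0.5812 -0.1394]
10.20397372173168
11.409461811394479
[ 0.5843 -0.2842] [ 0.4845  -0.30325] origin from rear [ 0.51379596 -0.29880069] mouth [ 0.51583513 -0.29676081]
shares [-0.0722, 0.0038, 0.2507] turn -0.0007 t 1.8
```

```bash
python3 -m jog '[[[-0.068,0.004,0.2],0,0],[[-0.068,0.004,0.3],0,0],[[-0.068,0.004,0.38],0,0],[[-0.068,0.004,0.413],0,0],[[-0.068,0.004,0.413],0,0],[[-0.068,0.004,0.413],0,0.4],[[-0.068,0.004,0.413],0,0.6],[[-0.068,0.004,0.413],0,0.6],[[-0.068,0.004,0.413],0,0.6]]' 30
python3 -m jog '[[[0,0,-0.06],0,0.6],[[0,0,-0.12],0,0.6]]'
```

```text
time: 2.92
tool_pos: [0.4542, -0.307, 0.1946]
tool_rot: [3.14, -0.001, 0.204]
contact_force: [-0.1, -0.2, 3.1]
opening: 0.0618
grip_force: 30.0
time: 3.18
tool_pos: [0.4539, -0.3066, 0.2421]
tool_rot: [-3.14, 0.001, 0.204]
contact_force: [-0.4, -0.4, -1.8]
opening: 0.0613
grip_force: 30.0
```

```bash
python3 -m jog '[[[0.01,-0.12,0],0,0.6],[[0.01,-0.25,0],0,0.6],[[0.01,-0.34,0],0,0.6],[[0.01,-0.35,0],0,0.6],[[0.01,-0.35,0.06],0,0.6],[[0.01,-0.35,0.11],0,0.6],[[0.01,-0.35,0.12],0,0.6],[[0.01,-0.35,0.12],0,0.6],[[0.01,-0.35,0.12],0,0.3],[[0.01,-0.35,0.12],0,0],[[0.01,-0.35,0.12],0,0]]'
python3 -m jog '[[[0,0,-0.1],0,0],[[0,0,-0.25],0,0],[[0,0,-0.25],0,0]]'
python3 - <<'E'
from h import *
go(.517,-.2955,.1,101.7);go(.517,-.2955,.021,101.7)
E
```

```text
time: 4.55
tool_pos: [0.4298, -0.1692, 0.194]
tool_rot: [3.141, -0.0, 0.204]
contact_force: [0.0, -0.5, -0.8]
opening: 0.0796
grip_force: 0.0
time: 4.92
tool_pos: [0.4307, -0.1695, 0.2979]
tool_rot: [3.135, -0.007, 0.204]
contact_force: [0.4, 0.3, -0.5]
opening: 0.0919
grip_force: 0.0
shares [0.1474, 0.3521, 0.0967] turn -0.5 t 4.925
shares [0.1474, 0.3521, 0.2942] turn -0.5 t 4.925
```

```bash
python3 -m jog '[[[0.147,0.352,0.05],-0.5,0.35],[[0.147,0.352,0.05],-0.5,0.35],[[0.147,0.352,0.05],-0.5,0.35],[[0.147,0.352,0.05],-0.5,0.35],[[0.147,0.352,0.05],-0.5,0.35],[[0.147,0.352,0.05],-0.5,0.35],[[0.147,0.352,0.05],-0.5,0.35],[[0.147,0.352,0.05],-0.5,0.35],[[0.147,0.352,0.05],-0.5,0.35],[[0.147,0.352,0.05],-0.5,0.35],[[0.147,0.352,0.05],-0.5,0.35]]' 20
python3 - <<'E'
from h import *
go(.517,-.2955,.023,101.7)
M=cams.camera_model('wrist');im=cams.read_camera('wrist');cv2.imwrite("pics/w2.png",im[:,:,::-1])
for t in("tin","pen","bush_b"):
  print(t,[(np.round(d['position'],4).tolist(),round(d['confidence'],2)) for d in models.pinpoint(t,'wrist')][:4])
print(np.round(M['pose'],4).tolist())
E
```

```text
time: 6.3
tool_pos: [0.5156, -0.2949, 0.2733]
tool_rot: [-3.141, -0.001, 1.773]
contact_force: [-0.0, -0.4, -0.6]
opening: 0.0597
grip_force: 0.0
shares [-0.0023, 0.0031, 0.2278] turn -0.0005 t 6.3
tin [([0.4254, -0.1721, -0.0002], 0.77)]
pen []
bush_b [([0.5171, -0.2964, -0.0028], 0.89)]
[[0.9797, 0.1937, 0.0519, 0.5008], [0.2005, -0.9453, -0.2572, -0.2268], [-0.0007, 0.2624, -0.9649, 0.2536], [0.0, 0.0, 0.0, 1.0]]
```

View pics/w2.png

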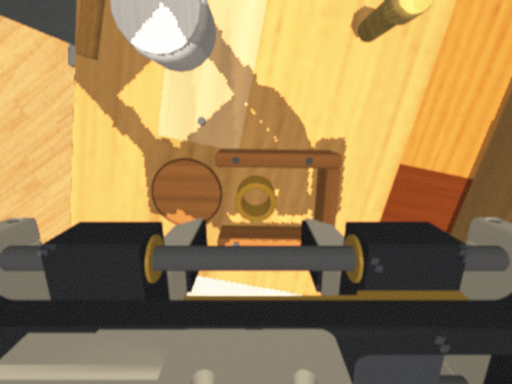

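The picture shows b at (256,198), centred between the fingers, and the tin's dark ring at (187,191).

```bash
python3 - <<'E'
from h import *
print('ring',w('wrist',187,191,0),'b',w('wrist',256,198,.034))
E
python3 -m jog '[[[-0.001,0.002,0.1],0,0.35],[[-0.001,0.002,0.18],0,0.35],[[-0.001,0.002,0.224],0,0.35],[[-0.001,0.002,0.224],0,0.35],[[-0.001,0.002,0.224],0,0.6],[[-0.001,0.002,0.224],0,0.8],[[-0.001,0.002,0.224],0,0.8],[[-0.001,0.002,0.224],0,0.8]]' 20
python3 -m jog '[[[0,0,-0.1],0,0.8],[[0,0,-0.2],0,0.8],[[0,0,-0.25],0,0.8]]'
python3 - <<'E'
from h import *
go(.576,-.001,.1,93.5);
E
```

```text
ring [ 0.4509 -0.3067] b [ 0.516  -0.2903]
time: 7.5
tool_pos: [0.5168, -0.2953, 0.1853]
tool_rot: [3.14, 0.001, 1.775]
contact_force: [-0.7, 1.5, 5.8]
opening: 0.0358
grip_force: 20.0
time: 7.88
tool_pos: [0.5168, -0.2952, 0.2865]
tool_rot: [3.14, 0.002, 1.775]
contact_force: [0.1, -0.5, -1.1]
opening: 0.0358
grip_force: 20.0
shares [0.6903, 0.294, 0.0684] turn 0.0455 t 7.875
```

```bash
python3 -m jog '[[[0.69,0.289,0],0.045,0.8],[[0.69,0.289,0],0.045,0.8],[[0.69,0.289,0],0.045,0.8],[[0.69,0.289,0],0.045,0.8],[[0.69,0.289,0],0.045,0.8],[[0.69,0.289,0],0.045,0.8],[[0.69,0.289,0],0.045,0.8]]'
python3 - <<'E'
from h import *
M=cams.camera_model('wrist');im=cams.read_camera('wrist');cv2.imwrite("pics/w3.png",im[:,:,::-1])
import json;json.dump({k:np.array(M[k]).tolist() for k in('camera_matrix','pose')},open('w3.json','w'))
E
```

```text
time: 8.75
tool_pos: [0.5737, -0.0016, 0.2841]
tool_rot: [-3.141, 0.0, 1.634]
contact_force: [-0.1, -0.3, -1.1]
opening: 0.036
grip_force: 20.0
```

View pics/w3.png

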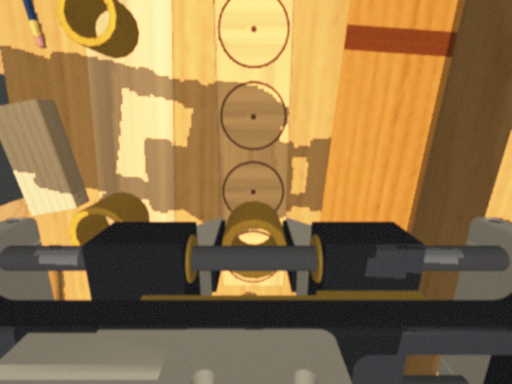

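The picture shows ring dots at (254,29), (253,116) and (253,191), with b held ahead of them.

Run:
```python
from h import *
import json;M=json.load(open('w3.json'))
for v in((254,29),(253,116),(253,191)):print(w('',*v,.012,M))
print(observe()['tool_pos'],observe()['tool_rot'])
go(.574,-.001,.039,93.5)
```

```text
[0.5643 0.1395]
[0.5678 0.0699]
[0.5722 0.    ]
[ 0.57368216 -0.00224529  0.28413309] [-3.14104592e+00  3.42964609e-04  1.63280062e+00]
shares [0.0031, 0.001, 0.2148] turn 0.0003 t 8.8
```

```bash
python3 -m jog '[[[0.005,-0.001,0.12],0,0.8],[[0.005,-0.001,0.18],0,0.8],[[0.005,-0.001,0.21],0,0.8],[[0.005,-0.001,0.214],0,0.8],[[0.005,-0.001,0.214],0,0.8],[[0.005,-0.001,0.214],0,0.5],[[0.005,-0.001,0.214],0,0.3],[[0.005,-0.001,0.214],0,0.2],[[0.005,-0.001,0.12],0,0],[[0.005,-0.001,0],0,0],[[0.005,-0.001,0],0,0],[[0.005,-0.001,0],0,0]]'
python3 - <<'E'
from h import *
im=cams.read_camera('scene')
for t in("tin","bush_b"):
  print(t,[(np.round(d['position'],4).tolist(),round(d['confidence'],2)) for d in models.pinpoint(t,'scene')][:7])
im=cams.read_camera('side')
for t in("tin","bush_b"):
  print(t,[(np.round(d['position'],4).tolist(),round(d['confidence'],2)) for d in models.pinpoint(t,'side')][:7])
go(.4295,-.1695,.1,11.7)
go(.441,-.037,.1,90)
E
```

```text
time: 10.3
tool_pos: [0.573, 0.0007, 0.284]
tool_rot: [-3.141, 0.0, 1.634]
contact_force: [0.2, -0.4, 1.0]
opening: 0.0917
grip_force: 0.0
tin [([0.4231, -0.1692, -0.0], 0.42)]
bush_b [([0.4403, -0.036, 0.0009], 0.77), ([0.4398, 0.1362, 0.002], 0.73), ([0.536, 0.3629, -0.0017], 0.63), ([0.4588, 0.2583, 0.0009], 0.56), ([0.4145, 0.3596, -0.0025], 0.55), ([0.5714, 0.0014, 0.0139], 0.51)]
tin [([0.4231, -0.1706, -0.0034], 0.94)]
bush_b [([0.4129, 0.3623, 0.0016], 0.94), ([0.4403, 0.1362, -0.0015], 0.71), ([0.4388, -0.0321, -0.0046], 0.67), ([0.5332, 0.3556, -0.0039], 0.66), ([0.4553, 0.2556, -0.0013], 0.59), ([0.5718, 0.0014, 0.0117], 0.49)]
shares [-0.4019, -0.3852, 0.0603] turn 0.4549 t 10.6
shares [-0.0731, -0.3357, 0.0603] turn 0.0199 t 10.6
```

Run:
```python
from h import *
go(.4402,-.0355,.1,3.6)
```

```text
shares [-0.0692, -0.3375, 0.0603] turn 0.4999 t 10.6
```

```bash
python3 -m jog '[[[-0.069,-0.338,0],0.499,0],[[-0.069,-0.338,0],0.499,0],[[-0.069,-0.338,0],0.499,0],[[-0.069,-0.338,0],0.499,0],[[-0.069,-0.338,0],0.499,0],[[-0.069,-0.338,0],0.499,0],[[-0.069,-0.338,0],0.499,0],[[-0.069,-0.338,0],0.499,0],[[-0.069,-0.338,0],0.499,0],[[-0.069,-0.338,0],0.499,0],[[-0.069,-0.338,0],0.499,0]]'
python3 - <<'E'
from h import *
go(.4402,-.0355,.03,3.6)
M=cams.camera_model('wrist');im=cams.read_camera('wrist')
print([(np.round(d['position'],4).tolist(),round(d['confidence'],2)) for d in models.pinpoint('bush_d','wrist')][:4])
E
```

```text
time: 11.98
tool_pos: [0.4401, -0.0355, 0.2842]
tool_rot: [-3.142, 0.0, 0.067]
contact_force: [1.1, 0.5, 0.3]
opening: 0.0919
grip_force: 0.0
shares [0.0002, 0.0001, 0.2374] turn 0.0014 t 11.975
[([0.5739, -0.0031, 0.0114], 0.83), ([0.4432, 0.1339, -0.0002], 0.79), ([0.4418, -0.037, 0.0002], 0.61), ([0.4258, -0.1711, 0.0031], 0.44)]
```

```bash
python3 -m jog '[[[0,0,0.1],0,0],[[0,0,0.18],0,0],[[0,0,0.225],0,0],[[0,0,0.235],0,0],[[0,0,0.235],0,0.3],[[0,0,0.235],0,0.6],[[0,0,0.235],0,0.6],[[0,0,0.235],0,0.6]]' 25
python3 -m jog '[[[0,0,-0.1],0,0.6],[[0,0,-0.2],0,0.6],[[0,0,-0.24],0,0.6],[[0,0,-0.24],0,0.6]]'
python3 - <<'E'
from h import *
go(.5645,.1395,.1,3.6)
E
```

```text
time: 13.08
tool_pos: [0.4402, -0.0355, 0.1907]
tool_rot: [3.141, -0.001, 0.066]
contact_force: [-0.4, 0.2, 0.2]
opening: 0.0564
grip_force: 0.0
time: 13.58
tool_pos: [0.4402, -0.0354, 0.2873]
tool_rot: [3.141, -0.003, 0.066]
contact_force: [0.0, -1.0, -2.4]
opening: 0.0518
grip_force: 25.0
shares [0.3387, -0.416, 0.0702] turn 0.001 t 13.575
```

```bash
python3 -m jog '[[[0.339,-0.416,0],0,0.6],[[0.339,-0.416,0],0,0.6],[[0.339,-0.416,0],0,0.6],[[0.339,-0.416,0],0,0.6],[[0.339,-0.416,0],0,0.6],[[0.339,-0.416,0.06],0,0.6],[[0.339,-0.416,0.12],0,0.6],[[0.339,-0.416,0.12],0,0.6]]'
python3 - <<'E'
from h import *
for c in('side','scene'):
  im=cams.read_camera(c);cv2.imwrite(f"pics/{c}4.png",im[:,:,::-1])
a=cv2.imread("pics/side4.png")[120:270,195:345];b=cv2.imread("pics/scene4.png")[130:280,160:310]
cv2.imwrite("pics/c4.png",cv2.resize(np.hstack([a,b]),None,fx=2.6,fy=2.6,interpolation=cv2.INTER_CUBIC))
print(observe()['tool_pos'],observe()['contact_force'])
E
```

```text
time: 14.58
tool_pos: [0.5631, 0.1385, 0.2357]
tool_rot: [3.141, 0.006, 0.065]
contact_force: [-0.4, 0.1, -2.0]
opening: 0.0516
grip_force: 25.0
[0.56434652 0.13884424 0.23828704] [ 0.90230476 -0.29585516 -2.03044413]
```

View pics/c4.png

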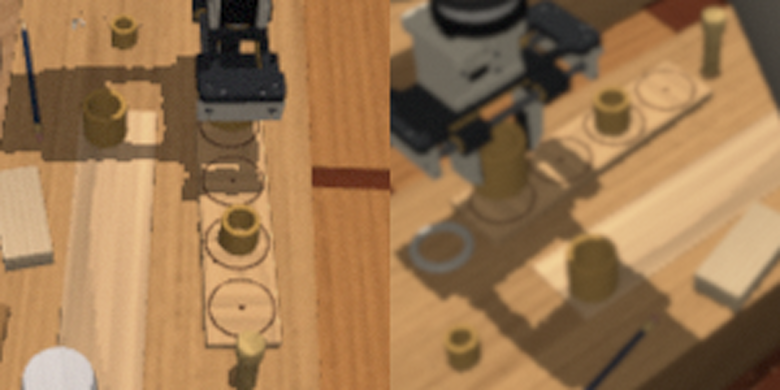

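The picture shows d held over the far ring and b standing in its own ring. I'll lower it step by step and watch the force.

```bash
python3 -m jog '[[[0,-0.001,0.02],0,0.6],[[0,-0.001,0.04],0,0.6],[[0,-0.001,0.05],0,0.6],[[0,-0.001,0.05],0,0.6]]'
python3 -m jog '[[[0,0,0.01],0,0.6],[[0,0,0.015],0,0.6],[[0,0,0.015],0,0.6],[[0,0,0.015],0,0.6]]'
```

```text
time: 15.18
tool_pos: [0.5644, 0.1399, 0.2179]
tool_rot: [3.141, 0.001, 0.066]
contact_force: [0.4, 0.1, -1.3]
opening: 0.0516
grip_force: 25.0
time: 15.68
tool_pos: [0.5649, 0.1402, 0.2145]
tool_rot: [-3.141, -0.003, 0.066]
contact_force: [-3.2, 0.4, 11.9]
opening: 0.052
grip_force: 25.0
```

Contact came at a TCP height of about 0.2145, so I release here.

```bash
python3 -m jog '[[[0,0,-0.002],0,0.6],[[0,0,-0.002],0,0.4],[[0,0,-0.002],0,0.25],[[0,0,-0.002],0,0.15],[[0,0,-0.002],0,0.15],[[0,0,-0.08],0,0.15],[[0,0,-0.18],0,0.15],[[0,0,-0.2],0,0]]'
python3 - <<'E'
from h import *
im=cams.read_camera('side')
print([(np.round(d['position'],4).tolist(),round(d['confidence'],2)) for d in models.pinpoint('bush_d','side')][:7])
go(.441,.1355,.1,93.6)
E
```

```text
time: 16.68
tool_pos: [0.5651, 0.14, 0.2949]
tool_rot: [-3.141, -0.005, 0.066]
contact_force: [-0.3, -0.1, -0.1]
opening: 0.0842
grip_force: 0.0
[([0.4404, 0.1338, 0.0011], 0.86), ([0.5653, 0.1425, 0.007], 0.86), ([0.4121, 0.3619, 0.0024], 0.84), ([0.5737, 0.0042, 0.007], 0.79), ([0.4587, 0.2556, 0.0004], 0.64), ([0.5326, 0.3556, -0.0041], 0.53)]
shares [-0.3089, -0.0093, 0.0844] turn -0.4991 t 16.775
```

```bash
python3 -m jog '[[[-0.309,-0.007,0],-0.499,0.25],[[-0.309,-0.007,0],-0.499,0.25],[[-0.309,-0.007,0],-0.499,0.25],[[-0.309,-0.007,0],-0.499,0.25],[[-0.309,-0.007,0],-0.499,0.25],[[-0.309,-0.007,0],-0.499,0.25],[[-0.309,-0.007,0],-0.499,0.25],[[-0.309,-0.007,0],-0.499,0.25],[[-0.309,-0.007,0],-0.499,0.25],[[-0.309,-0.007,0],-0.499,0.25],[[-0.309,-0.007,0],-0.499,0.25]]'
python3 - <<'E'
from h import *
go(.441,.135,.026,93.6)
im=cams.read_camera('wrist')
print([(np.round(d['position'],4).tolist(),round(d['confidence'],2)) for d in models.pinpoint('bush_c','wrist')][:4])
E
```

```text
time: 18.15
tool_pos: [0.4407, 0.1345, 0.2916]
tool_rot: [-3.14, 0.0, 1.632]
contact_force: [0.5, 1.2, -0.3]
opening: 0.0687
grip_force: 0.0
shares [0.0011, 0.0007, 0.266] turn -0.0005 t 18.15
[([0.457, 0.2604, -0.0049], 0.96), ([0.569, 0.1387, 0.0113], 0.72), ([0.4474, 0.1328, -0.0013], 0.57)]
```

```bash
python3 -m jog '[[[0,0,0.12],0,0.25],[[0,0,0.2],0,0.25],[[0,0,0.255],0,0.25],[[0,0,0.265],0,0.25],[[0,0,0.265],0,0.5],[[0,0,0.265],0,0.7],[[0,0,0.265],0,0.7],[[0,0,0.265],0,0.7],[[0,0,0.265],0,0.7]]' 25
python3 -m jog '[[[0,0,-0.1],0,0.7],[[0,0,-0.2],0,0.7],[[0,0,-0.24],0,0.7],[[0,0,-0.24],0,0.7]]'
python3 - <<'E'
from h import *
go(.5687,.07,.1,93.6)
E
```

```text
time: 19.38
tool_pos: [0.4413, 0.1346, 0.1871]
tool_rot: [3.14, -0.0, 1.633]
contact_force: [-0.3, -0.1, 7.0]
opening: 0.0428
grip_force: 25.0
time: 19.88
tool_pos: [0.4411, 0.1346, 0.2833]
tool_rot: [3.139, -0.0, 1.633]
contact_force: [0.1, 0.6, -1.2]
opening: 0.0428
grip_force: 25.0
shares [-0.1812, 0.3084, 0.0602] turn -0.0 t 19.875
```

```bash
python3 -m jog '[[[-0.181,0.308,0],0,0.7],[[-0.181,0.308,0],0,0.7],[[-0.181,0.308,0],0,0.7],[[-0.181,0.308,0],0,0.7],[[-0.181,0.308,0],0,0.7],[[-0.181,0.308,0.1],0,0.7],[[-0.181,0.308,0.17],0,0.7],[[-0.181,0.308,0.195],0,0.7],[[-0.181,0.308,0.195],0,0.7]]'
python3 -m jog '[[[0,0,0.005],0,0.7],[[0,0,0.01],0,0.7],[[0,0,0.01],0,0.7]]'
```

```text
time: 21.0
tool_pos: [0.568, 0.0705, 0.2043]
tool_rot: [-3.141, -0.0, 1.634]
contact_force: [0.9, 0.1, -1.1]
opening: 0.0431
grip_force: 25.0
time: 21.38
tool_pos: [0.5685, 0.07, 0.2007]
tool_rot: [3.141, 0.0, 1.633]
contact_force: [-0.2, -0.1, -1.3]
opening: 0.0428
grip_force: 25.0
```

```bash
python3 -m jog '[[[0,0,0.003],0,0.7],[[0,0,0.003],0,0.55],[[0,0,0.003],0,0.3],[[0,0,0.003],0,0.15],[[0,0,0.003],0,0.15],[[0,0,-0.08],0,0.15],[[0,0,-0.18],0,0.3],[[0,0,-0.2],0,0.3]]'
python3 - <<'E'
from h import *
im=cams.read_camera('side')
print([(np.round(d['position'],4).tolist(),round(d['confidence'],2)) for d in models.pinpoint('bush_d','side')][:7])
go(.457,.2565,.1,93.6)
E
```

```text
time: 22.38
tool_pos: [0.5691, 0.0701, 0.2831]
tool_rot: [3.136, 0.0, 1.633]
contact_force: [0.4, -0.3, -0.4]
opening: 0.0655
grip_force: 0.0
[([0.5708, 0.0007, 0.0134], 0.76), ([0.4141, 0.3591, 0.0045], 0.69), ([0.5663, 0.0696, 0.0089], 0.54), ([0.5311, 0.3563, -0.0002], 0.45)]
shares [0.4827, -0.249, 0.0547] turn -0.0 t 22.475
```

```bash
python3 -m jog '[[[0.483,-0.249,0],0,0.35],[[0.483,-0.249,0],0,0.35],[[0.483,-0.249,0],0,0.35],[[0.483,-0.249,0],0,0.35],[[0.483,-0.249,0],0,0.35],[[0.483,-0.249,0],0,0.35],[[0.483,-0.249,0],0,0.35]]'
python3 - <<'E'
from h import *
go(.457,.2565,.021,93.6)
im=cams.read_camera('wrist');cv2.imwrite("pics/w5.png",im[:,:,::-1])
print([(np.round(d['position'],4).tolist(),round(d['confidence'],2)) for d in models.pinpoint('bush_a','wrist')][:4])
E
```

```text
time: 23.35
tool_pos: [0.4576, 0.2556, 0.2798]
tool_rot: [-3.141, 0.0, 1.632]
contact_force: [0.2, -0.6, -0.6]
opening: 0.0601
grip_force: 0.0
shares [0.0024, -0.0013, 0.249] turn -0.0006 t 23.35
[([0.456, 0.2602, 0.0], 0.92), ([0.4157, 0.36, 0.0002], 0.82), ([0.5345, 0.3592, 0.0014], 0.65)]
```

View pics/w5.png

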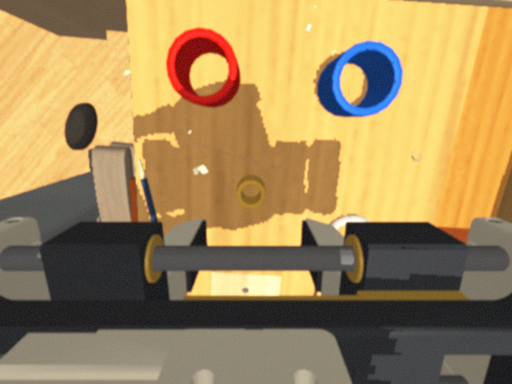

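The picture shows a at (250,192) between the fingers, and the red and blue decoys well clear of it.

```bash
python3 -m jog '[[[0.005,-0.001,0.12],0,0.35],[[0.005,-0.001,0.2],0,0.35],[[0.005,-0.001,0.24],0,0.35],[[0.005,-0.001,0.249],0,0.35],[[0.005,-0.001,0.249],0,0.6],[[0.005,-0.001,0.249],0,0.85],[[0.005,-0.001,0.249],0,0.85],[[0.005,-0.001,0.249],0,0.85],[[0.005,-0.001,0.249],0,0.85]]' 20
python3 -m jog '[[[0,0,-0.1],0,0.85],[[0,0,-0.2],0,0.85],[[0,0,-0.24],0,0.85],[[0,0,-0.24],0,0.85]]'
python3 - <<'E'
from h import *
go(.577,-.07,.1,93.6)
E
```

```text
time: 24.58
tool_pos: [0.4565, 0.2587, 0.1812]
tool_rot: [3.141, -0.0, 1.634]
contact_force: [-1.6, -0.9, 4.7]
opening: 0.0265
grip_force: 20.0
time: 25.08
tool_pos: [0.4566, 0.2587, 0.2777]
tool_rot: [3.139, -0.001, 1.634]
contact_force: [0.3, 0.4, 0.0]
opening: 0.0267
grip_force: 20.0
shares [-0.839, 0.2488, 0.0463] turn -0.0 t 25.075
```

```bash
python3 -m jog '[[[-0.838,0.249,0],0,0.85],[[-0.838,0.249,0],0,0.85],[[-0.838,0.249,0],0,0.85],[[-0.838,0.249,0],0,0.85],[[-0.838,0.249,0],0,0.85],[[-0.838,0.249,0],0,0.85],[[-0.838,0.249,0],0,0.85],[[-0.838,0.249,0],0,0.85],[[-0.838,0.249,0],0,0.85]]'
python3 - <<'E'
from h import *
im=cams.read_camera('side');cv2.imwrite("pics/s6.png",im[:,:,::-1])
print('a',[(np.round(d['position'],4).tolist(),round(d['confidence'],2)) for d in models.pinpoint('bush_a','side')][:7])
im2=cams.read_camera('wrist')
print('a',[(np.round(d['position'],4).tolist(),round(d['confidence'],2)) for d in models.pinpoint('bush_a','wrist')][:7])
a=cv2.resize(im[140:290,195:345],(384,384),interpolation=cv2.INTER_CUBIC)
cv2.imwrite("pics/c6.png",np.hstack([a,im2[:,60:470]])[:,:,::-1])
go(.577,-.07,.034,93.6)
E
```

```text
time: 26.2
tool_pos: [0.5764, -0.0685, 0.2762]
tool_rot: [-3.14, -0.0, 1.635]
contact_force: [-0.1, -0.0, -1.4]
opening: 0.0263
grip_force: 20.0
a [([0.4126, 0.3589, 0.0018], 0.84), ([0.578, -0.0712, 0.0932], 0.65), ([0.574, 0.0033, 0.0117], 0.61), ([0.5341, 0.3566, -0.0062], 0.48)]
a [([0.5776, -0.0026, 0.0128], 0.87), ([0.5815, -0.0625, 0.0937], 0.86), ([0.5698, 0.0668, 0.0105], 0.81), ([0.5734, 0.0391, -0.0021], 0.52)]
shares [-0.0028, 0.0005, 0.209] turn 0.0003 t 26.4
```

View pics/c6.png

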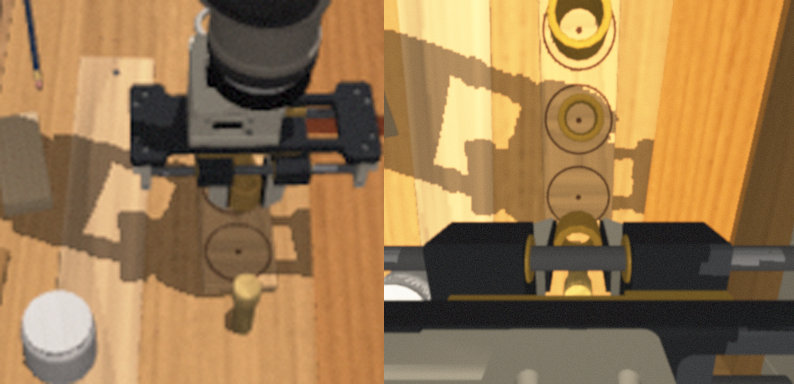

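The picture shows a upright in the grip over the free end ring, with b and c centred in theirs.

```bash
python3 -m jog '[[[-0.003,0,0.1],0,0.85],[[-0.003,0,0.17],0,0.85],[[-0.003,0,0.203],0,0.85],[[-0.003,0,0.207],0,0.85],[[-0.003,0,0.207],0,0.85],[[-0.003,0,0.207],0,0.7],[[-0.003,0,0.207],0,0.5],[[-0.003,0,0.207],0,0.4],[[-0.003,0,0.207],0,0.4],[[-0.003,0,0.1],0,0.3],[[-0.003,0,0],0,0],[[-0.003,0,0],0,0]]'
python3 - <<'E'
from h import *
im=cams.read_camera('side')
for t in('bush_a','tin'):print(t,[(np.round(d['position'],4).tolist(),round(d['confidence'],2)) for d in models.pinpoint(t,'side')][:7])
go(.4275,-.1695,.1,11.7)
E
```

```text
time: 27.9
tool_pos: [0.5778, -0.0711, 0.2801]
tool_rot: [3.135, 0.002, 1.633]
contact_force: [-0.1, -0.1, -1.1]
opening: 0.0797
grip_force: 0.0
bush_a [([0.5748, 0.0053, 0.0143], 0.72), ([0.5329, 0.3564, -0.0014], 0.6), ([0.412, 0.3581, 0.0017], 0.51), ([0.5791, -0.0734, 0.0137], 0.43)]
tin [([0.4243, -0.1724, -0.004], 0.67)]
shares [-0.2229, -0.3871, 0.0415] turn 0.4549 t 28.05
```

```bash
python3 -m jog '[[[-0.224,-0.393,0],0.455,0],[[-0.224,-0.393,0],0.455,0],[[-0.224,-0.393,0],0.455,0],[[-0.224,-0.393,0],0.455,0],[[-0.224,-0.393,0],0.455,0],[[-0.224,-0.393,0],0.455,0],[[-0.224,-0.393,0],0.455,0],[[-0.224,-0.393,0],0.455,0],[[-0.224,-0.393,0],0.455,0],[[-0.224,-0.393,0],0.455,0]]'
python3 - <<'E'
from h import *
im=cams.read_camera('wrist')
for t in('tin',):print(t,[(np.round(d['position'],4).tolist(),round(d['confidence'],2)) for d in models.pinpoint(t,'wrist')][:7])
go(.425,-.170,.035,11.7)
E
```

```text
time: 29.3
tool_pos: [0.4254, -0.1701, 0.2761]
tool_rot: [-3.141, 0.001, 0.206]
contact_force: [0.5, -0.2, 0.5]
opening: 0.0919
grip_force: 0.0
tin [([0.4273, -0.1735, 0.0058], 0.73)]
shares [-0.0012, -0.0006, 0.2054] turn 0.0004 t 29.4
```

```bash
python3 -m jog '[[[0,0.002,0.1],0,0],[[0,0.002,0.16],0,0],[[0,0.002,0.2],0,0],[[0,0.002,0.205],0,0],[[0,0.002,0.205],0,0.3],[[0,0.002,0.205],0,0.6],[[0,0.002,0.205],0,0.6],[[0,0.002,0.205],0,0.6],[[0,0.002,0.205],0,0.6]]' 30
python3 -m jog '[[[0,0,-0.06],0,0.6],[[0,0,-0.12],0,0.6],[[0,0,-0.12],0,0.6]]'
python3 - <<'E'
from h import *
go(.4515,-.308,.035,11.7)
E
```

```text
time: 30.52
tool_pos: [0.4259, -0.171, 0.1952]
tool_rot: [3.141, -0.001, 0.204]
contact_force: [-1.2, 1.6, 5.7]
opening: 0.0616
grip_force: 30.0
time: 30.9
tool_pos: [0.4261, -0.1712, 0.2437]
tool_rot: [3.139, -0.002, 0.204]
contact_force: [-0.1, 0.8, -1.9]
opening: 0.0614
grip_force: 30.0
shares [-0.0073, 0.3478, 0.1238] turn -0.0 t 30.9
```

```bash
python3 -m jog '[[[-0.007,0.12,0],0,0.6],[[-0.007,0.25,0],0,0.6],[[-0.007,0.34,0],0,0.6],[[-0.007,0.348,0],0,0.6],[[-0.007,0.348,0.06],0,0.6],[[-0.007,0.348,0.11],0,0.6],[[-0.007,0.348,0.12],0,0.6],[[-0.007,0.348,0.12],0,0.6],[[-0.007,0.348,0.12],0,0.3],[[-0.007,0.348,0.12],0,0],[[-0.007,0.348,0.12],0,0],[[-0.007,0.348,0.12],0,0]]'
python3 -m jog '[[[0,0,-0.1],0,0],[[0,0,-0.25],0,0],[[-0.1,-0.3,-0.3],0,0],[[-0.2,-0.3,-0.3],0,0],[[-0.2,-0.3,-0.3],0,0],[[-0.2,-0.3,-0.3],0,0]]'
python3 - <<'E'
from h import *
I=[]
for c in('side','scene'):
  im=cams.read_camera(c);I.append(im)
  for t in('bush_a','tin','pen'):print(t,[(np.round(d['position'],4).tolist(),round(d['confidence'],2)) for d in models.pinpoint(t,c)][:8])
cv2.imwrite("pics/c7.png",np.hstack([cv2.resize(I[0][120:370,195:345],(360,600)),cv2.resize(I[1][100:260,170:400],(440,306)).repeat(1,0) if 0 else cv2.copyMakeBorder(cv2.resize(I[1][100:260,170:400],(440,306)),0,294,0,0,0)])[:,:,::-1])
E
```

```text
time: 32.4
tool_pos: [0.4513, -0.3078, 0.1946]
tool_rot: [-3.142, 0.0, 0.204]
contact_force: [-0.3, 0.2, -0.3]
opening: 0.0892
grip_force: 0.0
time: 33.15
tool_pos: [0.3477, -0.2058, 0.3152]
tool_rot: [3.141, -0.0, 0.204]
contact_force: [1.6, 0.5, 0.7]
opening: 0.092
grip_force: 0.0
bush_a [([0.5777, -0.0709, 0.0115], 0.71), ([0.5327, 0.3562, -0.0021], 0.66), ([0.412, 0.3608, 0.0011], 0.6), ([0.5695, 0.1436, 0.0053], 0.55)]
tin [([0.4463, -0.3067, -0.0043], 0.83)]
pen [([0.5156, -0.2942, 0.0001], 0.6)]
bush_a [([0.5662, 0.1412, 0.0169], 0.9), ([0.4159, 0.3562, -0.0015], 0.88), ([0.535, 0.357, -0.0023], 0.85), ([0.5716, 0.0, 0.0128], 0.79), ([0.5688, 0.0725, 0.0124], 0.76), ([0.5778, -0.0721, 0.0139], 0.66)]
tin [([0.449, -0.3064, -0.0005], 0.56), ([0.5814, -0.1355, 0.0052], 0.54)]
pen [([0.5159, -0.2963, -0.003], 0.62)]
```

View pics/c7.png

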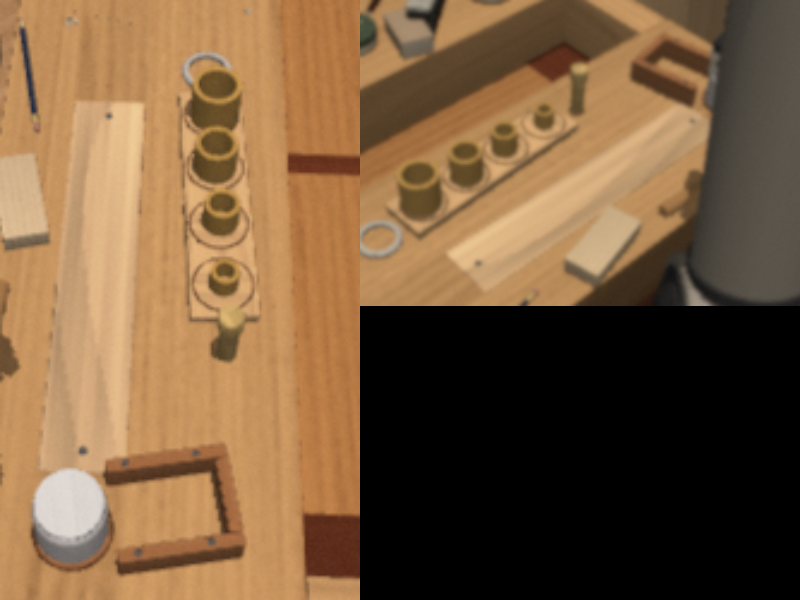

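The picture shows the four bushes standing in their rings in order of size, with the smallest next to the dog. The tin is on its ring in front of the pen and the arm is clear.

```bash
python3 -c "
from cell import robot
print(robot.hand_in())"
```

```text
the job is handed in; nothing more can be done
None
```

The job is handed in: the last pictures show the four bushes upright in their rings, ordered from the smallest at the bench dog, and the tin back on its ring in front of the empty pen; the hand-in returned no verdict.

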